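# Take the bayonet cover off the fume extractor

## Task

The glue-fume extractor needs a new filter, so take off its round cover: press it down against the sprung filter, turn it anticlockwise about a quarter turn to its stop without forcing it, and lift it off. Set it down (do not drop it) flat in the blue tray, orange grip bar up, and let go; leave the filter and everything else on the table where it is.

Things in the scene. Friction and masses are not known exactly. Their poses are not given: they have to be found in the camera images.
- extractor: bench fume extractor, fixed: white drum 150 mm across, 112 mm high, on it a black neck 100 mm across up to 140 mm. Origin under its centre on the table, z up; the panel with the red switch faces -x
- extractor_top (a point): centre of the neck's top, 140 mm above the table. The neck has two bayonet ramps. Pressed down, the cover turns anticlockwise (seen from above) from locked to a stop at 87 degrees; from 74 degrees to the stop its lugs are clear and the spring lifts it 6 mm. Turned without pressing, or past a stop, or pulled up while locked, it jams hard. Once clear it goes straight up: 30 mm frees it
- cover: grey round bayonet cover, 126 mm across, flat top face 25 mm above its lower edge, about 0.18 kg. Origin: centre of the lower edge, z up; 125 mm above the table when locked. An orange grip bar stands on the top face along x through the axis: 92 long, 16 thick, 30 mm tall. Locked: x along the extractor's x, white skirt mark at the red dot; open: mark near the green dot
- cover_grip (a point): middle of the orange grip bar on the cover's axis, 44 mm above the cover's origin, 19 mm above the top face; x along the bar, z up
- filter (a joint): height (m) of the sprung filter in the neck: 0 cover locked, -0.006 cover pressed hard down on the neck, +0.006 free. Spring 1.2 N/mm, pushing the locked cover up with about 9 N. Pressing the cover down 4 mm (about 12 N) just clears its retaining teeth; keep it down for the first 40 degrees. It bottoms at 6 mm (about 14 N), hard from there: 25 N is too much
- tray: blue open tray, fixed, 190 x 190 mm outside, 24 mm high, walls and floor 4 mm thick; origin under its centre on the table, z up; empty
- glue_gun: black hot-glue gun lying on its side, 30 mm high, barrel about 200 mm along its x; a bystander, loose
- tape_roll: roll of yellow tape lying flat, 104 mm across, 45 mm high, origin under its centre; a bystander, loose
- scissors: scissors with teal handles lying flat, 230 mm long, 9 mm high, along their x; a bystander, loose
- flowerpot: empty grey flowerpot with a twine rim, 100 mm across the rim, 100 mm high; a bystander, loose
- ribbon_spool: pink ribbon spool standing flat, 70 mm across, 40 mm high; a bystander, loose
- spare_filter: new white filter cartridge standing on the table, 84 mm across, 50 mm high; a bystander, loose
Mind the look-alikes: they are no part of the job. What is shaped like the cover but purple is not meant. What is shaped like the extractor but green is not meant.

How it is judged:
By the outcome, as a careful person would: the job done as asked, in the order asked, and still so for the second after the job is handed in, with the robot touching nothing.
It also fails if it takes over 56 s, if anything falls off the work surface, if the arm or the gripper's body presses on something with over 40 N, if the wrist force passes 120 N, or if a joint passes its speed limit or range.

## Robot

A 7-joint arm with a two-finger parallel gripper is mounted at the origin on the work surface. World frame = base frame: x ahead of the robot, y to its left, z up, the work surface at z = 0. Lengths are in mm, angles in degrees, forces in N, time in s.
With the tool pointing down it reaches from about 400 to 850 mm from the base axis. Payload 4.5 kg.
Tool frame: the origin (TCP) lies midway between the tips of the shut fingers; the grasp point (between the pads) lies 19 mm behind it (r.pinch_z is the distance from the TCP to the grasp point, in mm); z points along the fingers, y is the line along which they close (so a half turn about z gives the same grasp; the last joint's range is limited). The gripper opens to 85 mm and grips with 20 to 120 N. Pads are 22 mm wide; open, the fingers measure 114 mm over their backs; the gripper's body (76 mm by 85 mm) begins 54 mm behind the grasp point. The pads swing forward as they close: fully open they stand 13 mm farther back than shut.
Start: joints at [64.962, 39.483, -11.15, 89.685, 9.013, 51.709, -12.324], TCP at [283.531, -557.014, 231.317] pointing down, gripper open.
Joint ranges: [-172.22, 172.22], [-26.19, 119.32], [-84.43, 86.54], [7.71, 146.69], [-57.33, 237.33], [2.42, 119.75], [-152.13, 152.13]. Speed limits (degrees/s): [147.25, 147.25, 180, 180, 180, 180, 180].

## Interface

Orientations are given as a 3x3 rotation matrix whose columns are the frame's x, y, z axes.
In Python, from workcell import r gives the robot as it stands. The module is installed in compiled form; this text tells all that it offers.
- The arm moves only by the shell command python3 -m pendant 'ROWS' [OPENING]. ROWS is text: rows parted by semicolons, each of 6 numbers parted by spaces: the shift along the tool's x, y, z in m, then the turn, a rotation vector about the tool's x, y, z in units of 8 degrees (1.0 is 8 degrees). In form: x y z ax ay az; .... A call has 1 to 10 rows; each row shifts and turns the commanded pose from where the row before left it, along the tool's axes as they then stand; what a row does not reach is not made up. A row lasts 1/10 s, in which the tool goes at most 50 mm and 8.59 degrees, less where a joint would pass 70% of its speed; a pose out of reach is approached as far as the arm can. A call with a gripper value outside its range is refused whole. OPENING is the opening, from 0 (shut) to 1 (fully open), set as the call begins (- or left out, the last holds). The fingers move at their own pace and stop on an object; the grip force is fixed at half the most. Time passes only in rows, so rows that do not move let the fingers close. It gives the time, the measured TCP pose, the force, the opening and the grip force at its end, in the units of the state.
- r.get_obs(): the state, without advancing time (a new reading comes with each control period).
- r.camera(name): name is "scene" or "side" or "wrist"; returns (picture, depth): 384x512x3 uint8, red, green, blue; 384x512 float32, mm along the optical axis (not along the pixel's ray), 0 where there is no reading.
- r.camera_params(name): a dict with "fovy" (degrees; the focal length in pixels is half the picture's height over the tangent of half this angle, whatever the lens; pixels are square), "cx", "cy" (the principal point, pixels), "position" and "attitude" of the camera in the world; the wrist camera has in their place "tool_from_camera" (4x4, takes a point from camera to tool coordinates, whose origin is the TCP and whose axes are the flange's). Camera axes: x right, y down, z forward; pixel columns grow to the right and rows downward; lengths in mm; the calibration is good to about 2 mm. The wrist camera is an equidistant fisheye: a pixel r from the principal point sees the ray r / f radians off the axis. A picture is of the moment at which its call begins: read the wrist's pose just before it. camera_params takes no time and is no camera call.
- r.hand_in(): hands the job in; it is judged then, once.
The state is a dict: "time": time; "joint_positions": joint angles; "qd": joint speeds; "tau": joint torques, N m; "tcp_pos": TCP position; "ee_rot": TCP orientation; "ft_force": force on the tool from outside, world axes, zero at the start; "moment": the same for the moment, N m; "gripper_width": finger opening in mm; "grasp_force": force on a finger pad.
Only numpy, scipy, OpenCV 4.12 (cv2) and the standard library are available. Lean on these libraries where they do the work, as an engineer would, in place of code of your own. Each camera call takes 0.05 s, during which the arm holds its last target. There are 200 camera calls.

## Working session

There is one attempt and no reset: what is moved stays moved. The work goes in short steps, Python scripts to look and compute and a shell command to move; the robot and the scene stay as the last step left them, time stands still between calls to the robot, and variables do not carry over. Pictures are saved under pics/ and viewed, at most 10 in all, crops included, and the job is handed in when it is done.

```bash
mkdir -p pics; python3 - <<'E'
from workcell import r
import cv2,numpy as np
o=r.get_obs();print({k:np.round(v,3).tolist() for k,v in o.items()},r.pinch_z)
for n in ["scene","side","wrist"]:
    p,d=r.camera(n);cv2.imwrite(f"pics/{n}0.png",p[:,:,::-1]);np.savez(f"{n}0.npz",p=p,d=d)
    print(n,r.camera_params(n))
E
```

```text
{'time': 0.0, 'joint_positions': [64.96, 39.535, -11.147, 89.745, 9.013, 51.708, -12.325], 'qd': [0.054, 0.083, 0.049, -0.003, 0.009, -0.038, 0.039], 'tau': [0.001, -53.961, -1.266, -15.854, 0.009, 0.009, 0.0], 'tcp_pos': [283.202, -556.434, 230.471], 'ee_rot': [[0.891, 0.454, -0.001], [0.454, -0.891, 0.002], [-0.0, -0.002, -1.0]], 'ft_force': [0.862, 0.224, -0.437], 'moment': [-0.017, -0.05, 0.013], 'grasp_force': 0.0, 'gripper_width': 85.506} 18.700000000000003
scene {'fovy': 47.41631474241539, 'cx': 252.8221983403672, 'cy': 192.51214246431744, 'position': array([1320.63987815,  542.69235551, 1244.75789432]), 'attitude': array([[-0.53805332,  0.62651475, -0.56389529],
       [ 0.84286575,  0.40681739, -0.35224558],
       [ 0.00871536, -0.66481493, -0.74695727]])}
side {'fovy': 57.94800727311757, 'cx': 257.3841236337767, 'cy': 188.31650123442788, 'position': array([359.98436304, 870.29559638, 751.66450279]), 'attitude': array([[-0.98996296, -0.09276659,  0.10661936],
       [-0.14067751,  0.57457691, -0.80626994],
       [ 0.01353389, -0.81317633, -0.58186003]])}
wrist {'fovy': 65.70646984690485, 'cx': 253.9757179448504, 'cy': 187.03095035564164, 'tool_from_camera': array([[-4.86643195e-04, -9.44352823e-01, -3.28933898e-01,
         8.45367898e+01],
       [ 9.99999826e-01, -5.69239914e-04,  1.54803776e-04,
         1.59190287e-01],
       [-3.33431687e-04, -3.28933765e-01,  9.44352935e-01,
        -1.43256156e+02],
       [ 0.00000000e+00,  0.00000000e+00,  0.00000000e+00,
         1.00000000e+00]])}
```

View pics/scene0.png

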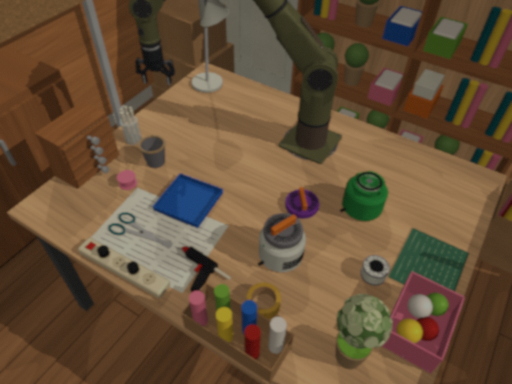

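View pics/side0.png

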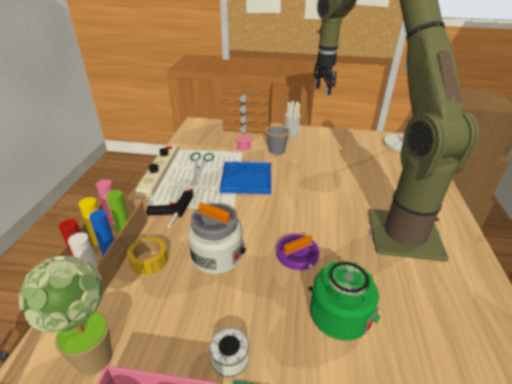

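The scene view shows the white extractor with its grey cover at about (283,240), the bar near (285,224) and the blue tray at (188,200). The purple look-alike is at (302,203) and the green one at (365,195). In the side view the extractor is at (215,237) and the tray at (246,178).

```bash
cat > h.py <<'E'
import numpy as np,cv2
from workcell import r
def cloud(n,p,d,uv=None):
    c=r.camera_params(n);f=192/np.tan(np.radians(c["fovy"]/2))
    v,u=np.mgrid[:384,:512]
    x=np.dstack([(u-c["cx"])/f,(v-c["cy"])/f,np.ones_like(u)])
    ray=x@np.array(c["attitude"]).T
    return ray,c["position"]+ray*d[...,None],c["position"]
def plane(ray,pos,z): return pos+ray*((z-pos[2])/ray[...,2])[...,None]
E
python3 - <<'E'
from h import *
for n,bo,bt in [("scene",(265,205,305,245),(145,165,230,230)),("side",(190,195,240,225),(210,155,280,200))]:
    z=np.load(n+"0.npz");p,d=z["p"],z["d"];ray,P,pos=cloud(n,p,d)
    h=cv2.cvtColor(p,cv2.COLOR_RGB2HSV).astype(int)
    def box(m,b):
        k=np.zeros_like(m);k[b[1]:b[3],b[0]:b[2]]=m[b[1]:b[3],b[0]:b[2]];return k
    o=box((h[...,0]>5)&(h[...,0]<20)&(h[...,1]>170)&(h[...,2]>120),bo)&(d>0)
    Q=P[o];print(n,"orange",len(Q),np.percentile(Q[:,2],[2,25,50,75,98]).round(1))
    T=o&(P[...,2]>np.percentile(Q[:,2],95)-6)
    print(" top",T.sum(),cv2.minAreaRect(plane(ray,pos,180)[T][:,:2].astype(np.float32)), P[T].mean(0).round(1))
    b=box((h[...,0]>100)&(h[...,0]<125)&(h[...,1]>150),bt)&(d>0)
    Q=P[b];print(" blue",len(Q),np.percentile(Q[:,2],[2,25,50,75,98]).round(1),cv2.minAreaRect(Q[:,:2].astype(np.float32)))
    # cover grey top face
    g=(abs(P[...,2]-150)<5)&(h[...,1]<80)&(d>0); bb=box(g,(240,190,320,270) if n=="scene" else (185,190,250,260))
    Q=P[bb];print(" grey top",len(Q),cv2.minEnclosingCircle(Q[:,:2].astype(np.float32)),Q.mean(0).round(1))
    cv2.imwrite(f"pics/{n}crop.png",cv2.resize(p[190:280,185:330,::-1],None,fx=5,fy=5,interpolation=cv2.INTER_CUBIC))
E
```

```text
scene orange 196 [154.3 168.6 176.9 179.6 183.2]
 top 104 ((568.8165893554688, 186.13717651367188), (16.486005783081055, 89.18700408935547), 70.36647033691406) [571.  184.9 179.7]
 blue 1989 [-2.2  2.4  4.6  7.6 24.4] ((549.6749877929688, -223.70138549804688), (197.07337951660156, 193.9332275390625), 7.202739715576172)
 grey top 685 ((568.470947265625, 184.81979370117188), 64.1540756225586) [577.1 190.5 149.6]
side orange 338 [152.8 163.  172.4 178.6 181.2]
 top 148 ((564.40185546875, 188.84140014648438), (18.814773559570312, 87.17655944824219), 71.96918487548828) [563.5 187.8 178.7]
 blue 1384 [ 0.6  2.8  4.2  6.6 23. ] ((550.0527954101562, -223.84437561035156), (179.4702911376953, 200.04443359375), 6.814629554748535)
 grey top 727 ((564.9323120117188, 184.3561553955078), 62.75621795654297) [564.7 201.1 149.4]
```

View pics/scenecrop.png

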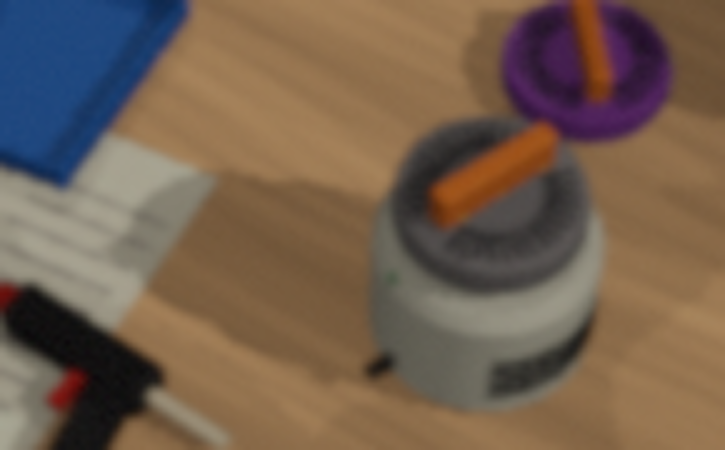

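```bash
R10='x'; python3 -m pendant '0.0295 -0.0267 -0.004 0 0 0;0.0295 -0.0267 -0.004 0 0 0;0.0295 -0.0267 -0.004 0 0 0;0.0295 -0.0267 -0.004 0 0 0;0.0295 -0.0267 -0.004 0 0 0;0.0295 -0.0267 -0.004 0 0 0;0.0295 -0.0267 -0.004 0 0 0;0.0295 -0.0267 -0.004 0 0 0;0.0295 -0.0267 -0.004 0 0 0;0.0295 -0.0267 -0.004 0 0 0' 1
python3 -m pendant '0.0295 -0.0267 0 0 0 0;0.0295 -0.0267 0 0 0 0;0.0295 -0.0267 0 0 0 0;0.0295 -0.0267 0 0 0 0;0.0295 -0.0267 0 0 0 0;0.0295 -0.0267 0 0 0 0;0.0295 -0.0267 0 0 0 0;0.0295 -0.0267 0 0 0 0;0.0295 -0.0267 0 0 0 0;0.0295 -0.0267 0 0 0 0'
python3 -m pendant '0 0 0 0 0 0.96;0 0 0 0 0 0.96;0 0 0 0 0 0.96;0 0 0 0 0 0.96;0 0 0 0 0 0.96;0 0 0 0 0 0.96;0 0 0 0 0 0;0 0 0 0 0 0'
python3 - <<'E'
from h import *
o=r.get_obs();print(np.round(o["joint_positions"],1),o["tcp_pos"].round(1),o["ee_rot"].round(3).tolist(),np.degrees(np.arctan2(o["ee_rot"][1,0],o["ee_rot"][0,0])))
E
```

```text
time: 1.15
tcp_pos: [425.5, -183.7, 271.4]
ee_rot: [[0.891, 0.454, -0.0], [0.454, -0.891, -0.0], [-0.0, -0.0, -1.0]]
ft_force: [0.4, -0.4, 0.1]
gripper_width: 85.4
grasp_force: 0.0
time: 2.15
tcp_pos: [567.3, 188.0, 271.0]
ee_rot: [[0.891, 0.454, -0.001], [0.454, -0.891, -0.0], [-0.001, 0.0, -1.0]]
ft_force: [0.3, 0.0, -0.4]
gripper_width: 85.8
grasp_force: 0.0
time: 2.95
tcp_pos: [566.9, 186.6, 271.1]
ee_rot: [[0.946, -0.324, -0.0], [-0.324, -0.946, -0.0], [-0.0, 0.001, -1.0]]
ft_force: [-0.3, -0.2, -0.2]
gripper_width: 85.2
grasp_force: 0.0
[ -24.5   34.6    3.2   92.4   -2.3   53.1 -129.4] [566.9 186.6 271.1] [[0.946, -0.324, -0.0], [-0.324, -0.946, -0.0], [-0.0, 0.001, -1.0]] -18.910108945333537
```

```bash
cat >> h.py <<'E'
def wrist(name):
    o=r.get_obs();p,d=r.camera("wrist");c=r.camera_params("wrist")
    f=192/np.tan(np.radians(c["fovy"]/2));v,u=np.mgrid[:384,:512]
    x=u-c["cx"];y=v-c["cy"];q=np.hypot(x,y)+1e-9;t=q/f
    ray=np.dstack([np.sin(t)*x/q,np.sin(t)*y/q,np.cos(t)])
    T=np.array(c["tool_from_camera"]);R=o["ee_rot"]
    W=ray@(R@T[:3,:3]).T;pos=o["tcp_pos"]+R@T[:3,3]
    cv2.imwrite(f"pics/{name}.png",p[:,:,::-1])
    return o,p,d,W,pos,pos+W*(d/ray[...,2])[...,None]
E
python3 - <<'E'
from h import *
o,p,d,W,pos,P=wrist("w1")
h=cv2.cvtColor(p,cv2.COLOR_RGB2HSV).astype(int)
m=(h[...,0]>5)&(h[...,0]<20)&(h[...,1]>170)&(h[...,2]>100)&(d>0)&(abs(P[...,0]-566)<70)&(abs(P[...,1]-186)<60)
m2=m&(P[...,2]>173)&(P[...,2]<190)
print(m.sum(),m2.sum(),np.median(P[m2][:,2]),cv2.minAreaRect(plane(W,pos,180)[m2][:,:2].astype(np.float32)))
g=(h[...,1]<90)&(abs(P[...,2]-150)<6)&(d>0)
Q=P[g];print(g.sum(),np.median(Q[:,2]),cv2.minEnclosingCircle(Q[:,:2].astype(np.float32)))
E
```

```text
1900 1845 180.50037568612345 ((566.9212036132812, 182.38710021972656), (15.219820976257324, 91.46310424804688), 69.41881561279297)
10589 150.73407832653209 ((567.0320434570312, 182.4824981689453), 62.72539520263672)
```

View pics/w1.png

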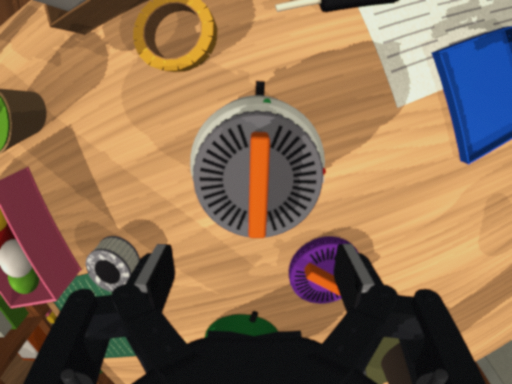

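The wrist view shows the bar vertical at about (259,187), the cover round it, the green dot at (267,100), the red switch at (325,170) and the tray at the upper right. I'll centre and descend for a closer look.

```bash
python3 -m pendant '0.001 0.003 0.014 0 0 0.14;0 0 0.014 0 0 0;0 0 0.014 0 0 0;0 0 0.014 0 0 0;0 0 0 0 0 0;0 0 0 0 0 0'
python3 - <<'E'
from h import *
o,p,d,W,pos,P=wrist("w2")
h=cv2.cvtColor(p,cv2.COLOR_RGB2HSV).astype(int)
m=(h[...,0]>5)&(h[...,0]<20)&(h[...,1]>170)&(h[...,2]>100)&(d>0)&(abs(P[...,0]-566)<70)&(abs(P[...,1]-186)<60)
m2=m&(P[...,2]>173)&(P[...,2]<190)
c=cv2.minAreaRect(plane(W,pos,180)[m2][:,:2].astype(np.float32))
print(m.sum(),m2.sum(),np.median(P[m2][:,2]),c)
g=(h[...,1]<90)&(abs(P[...,2]-150)<6)&(d>0)
Q=P[g];c2=cv2.minEnclosingCircle(Q[:,:2].astype(np.float32));print(g.sum(),np.median(Q[:,2]),c2)
R=o["ee_rot"]
for q in (c,c2): print("tool shift",R.T@np.array([q[0][0]-o["tcp_pos"][0],q[0][1]-o["tcp_pos"][1],0]))
E
```

```text
time: 3.6
tcp_pos: [567.2, 183.3, 215.4]
ee_rot: [[0.939, -0.345, -0.0], [-0.345, -0.939, 0.0], [-0.0, -0.0, -1.0]]
ft_force: [-0.4, -0.4, -0.7]
gripper_width: 85.6
grasp_force: 0.0
2951 2818 180.5023768120384 ((566.9228515625, 182.34165954589844), (15.297613143920898, 91.8058090209961), 69.52021026611328)
15430 150.75855145368075 ((566.5983276367188, 182.33802795410156), 62.79048538208008)
tool shift [ 1.14040959e-01  1.00200055e+00 -7.35227595e-05]
tool shift [-1.89332876e-01  1.11729704e+00 -3.58275819e-05]
```

```bash
python3 -m pendant '0 0.0005 0.015 0 0 0;0 0 0.015 0 0 0;0 0 0.015 0 0 0;0 0 0.01 0 0 0;0 0 0.006 0 0 0;0 0 0 0 0 0;0 0 0 0 0 0'
python3 -m pendant '0 0 0 0 0 0;0 0 0 0 0 0;0 0 0 0 0 0;0 0 0 0 0 0;0 0 0 0 0 0;0 0 0 0 0 0;0 0 0 0 0 0;0 0 0 0 0 0' 0
python3 -m pendant '0 0 0 0 0 0;0 0 0 0 0 0;0 0 0 0 0 0'; python3 -c "
from workcell import r;print(r.get_obs()['moment'])"
```

```text
time: 4.35
tcp_pos: [567.4, 183.0, 154.8]
ee_rot: [[0.938, -0.346, 0.001], [-0.346, -0.938, 0.0], [0.001, -0.001, -1.0]]
ft_force: [0.3, -1.1, -0.3]
gripper_width: 85.5
grasp_force: 0.0
time: 5.15
tcp_pos: [566.9, 182.9, 154.5]
ee_rot: [[0.938, -0.346, 0.0], [-0.346, -0.938, 0.0], [0.0, -0.0, -1.0]]
ft_force: [-1.4, -0.7, 4.6]
gripper_width: 15.1
grasp_force: 61.1
time: 5.45
tcp_pos: [566.9, 182.9, 154.5]
ee_rot: [[0.938, -0.346, 0.0], [-0.346, -0.938, -0.0], [0.0, -0.0, -1.0]]
ft_force: [-2.0, -0.4, 5.0]
gripper_width: 14.9
grasp_force: 61.2
[-0.09417515  0.29394781 -0.14392394]
```

```bash
python3 -m pendant '0 0 0.001 0 0 0;0 0 0.001 0 0 0;0 0 0.001 0 0 0;0 0 0 0 0 0;0 0 0 0 0 0'
```

```text
time: 5.95
tcp_pos: [566.9, 182.9, 152.2]
ee_rot: [[0.938, -0.346, 0.0], [-0.346, -0.938, 0.0], [0.0, -0.0, -1.0]]
ft_force: [-2.9, -1.1, 9.9]
gripper_width: 14.8
grasp_force: 62.0
```

```bash
python3 -m pendant '0 0 0.001 0 0 0;0 0 0.001 0 0 0;0 0 0.001 0 0 0;0 0 0 0 0 0;0 0 0 0 0 0'
```

```text
time: 6.45
tcp_pos: [566.9, 182.8, 149.6]
ee_rot: [[0.938, -0.346, 0.001], [-0.346, -0.938, 0.0], [0.0, -0.0, -1.0]]
ft_force: [-3.6, 0.0, 13.0]
gripper_width: 14.7
grasp_force: 62.5
```

```bash
python3 -m pendant '0 0 0 0 0 -0.25;0 0 0 0 0 -0.5;0 0 0 0 0 -0.5;0 0 0 0 0 -0.25;0 0 0 0 0 0;0 0 0 0 0 0'; python3 -c "
from workcell import r;print(r.get_obs()['moment'])"
```

```text
time: 7.05
tcp_pos: [568.2, 183.5, 150.0]
ee_rot: [[0.99, -0.143, 0.003], [-0.143, -0.99, 0.001], [0.003, -0.002, -1.0]]
ft_force: [-1.1, -0.5, 12.5]
gripper_width: 14.7
grasp_force: 62.5
[-0.1457099   0.45265715 -0.0387488 ]
```

```bash
python3 -m pendant '0 0 0.0005 0 0 -0.4;0 0 0 0 0 -0.5;0 0 0 0 0 -0.5;0 0 0 0 0 -0.5;0 0 0 0 0 -0.5;0 0 0 0 0 0;0 0 0 0 0 0'; python3 -c "
from workcell import r;print(r.get_obs()['moment'])"
```

```text
time: 7.75
tcp_pos: [568.2, 183.9, 149.6]
ee_rot: [[0.982, 0.191, 0.003], [0.191, -0.982, 0.002], [0.004, -0.001, -1.0]]
ft_force: [-1.4, 0.6, 13.8]
gripper_width: 14.8
grasp_force: 62.6
[-0.08530948  0.52892372  0.15433345]
```

```bash
python3 -m pendant '0 0 0 0 0 -0.5;0 0 0 0 0 -0.5;0 0 0 0 0 -0.5;0 0 0 0 0 -0.5;0 0 0 0 0 -0.5;0 0 0 0 0 -0.5;0 0 0 0 0 -0.5;0 0 0 0 0 0;0 0 0 0 0 0'; python3 -c "
from workcell import r;print(r.get_obs()['moment'])"
```

```text
time: 8.65
tcp_pos: [568.0, 184.2, 149.6]
ee_rot: [[0.777, 0.63, 0.003], [0.63, -0.777, 0.002], [0.004, 0.0, -1.0]]
ft_force: [-1.4, 0.1, 12.3]
gripper_width: 14.7
grasp_force: 62.5
[-0.00616435  0.53693021  0.20176885]
```

```bash
python3 -m pendant '0 0 0 0 0 -0.5;0 0 0 0 0 -0.5;0 0 0 0 0 -0.5;0 0 0 0 0 -0.5;0 0 0 0 0 -0.3;0 0 0 0 0 0;0 0 0 0 0 0'; python3 -c "
from workcell import r;print(r.get_obs()['moment'])"
python3 -m pendant '0 0 0 0 0 -0.2;0 0 0 0 0 -0.2;0 0 0 0 0 0;0 0 0 0 0 0'; python3 -c "
from workcell import r;print(r.get_obs()['moment'])"
```

```text
time: 9.35
tcp_pos: [567.8, 184.4, 149.5]
ee_rot: [[0.539, 0.843, 0.003], [0.843, -0.539, 0.002], [0.004, 0.001, -1.0]]
ft_force: [-1.8, 0.3, 13.1]
gripper_width: 14.9
grasp_force: 62.6
[ 0.01882301  0.65013658 -0.0054021 ]
time: 9.75
tcp_pos: [567.7, 184.5, 149.6]
ee_rot: [[0.491, 0.871, 0.003], [0.871, -0.491, 0.002], [0.004, 0.001, -1.0]]
ft_force: [-2.1, 0.5, 13.4]
gripper_width: 14.9
grasp_force: 62.5
[ 0.04816312  0.63442148 -0.17824282]
```

```bash
for i in 1; do python3 -m pendant '0 0 0 0 0 -0.2;0 0 0 0 0 -0.2;0 0 0 0 0 0;0 0 0 0 0 0'; python3 -c "
from workcell import r;print(r.get_obs()['moment'])"; done
python3 -m pendant '0 0 0 0 0 -0.15;0 0 0 0 0 0;0 0 0 0 0 0'; python3 -c "
from workcell import r;print(r.get_obs()['moment'])"
```

```text
time: 10.15
tcp_pos: [567.7, 184.5, 149.6]
ee_rot: [[0.442, 0.897, 0.003], [0.897, -0.442, 0.003], [0.003, 0.001, -1.0]]
ft_force: [-1.6, 0.1, 12.8]
gripper_width: 14.6
grasp_force: 62.6
[ 0.12381285  0.62603607 -0.10539923]
time: 10.45
tcp_pos: [567.5, 184.6, 149.6]
ee_rot: [[0.424, 0.906, 0.002], [0.906, -0.424, 0.003], [0.003, 0.001, -1.0]]
ft_force: [-3.3, 0.6, 13.5]
gripper_width: 15.1
grasp_force: 62.7
[ 0.10420318  0.80271864 -0.36761147]
```

```bash
python3 -m pendant '0 0 -0.002 0 0 0.05;0 0 -0.002 0 0 0;0 0 -0.002 0 0 0;0 0 -0.002 0 0 0;0 0 0 0 0 0'; python3 -c "
from workcell import r;print(r.get_obs()['moment'])"
```

```text
time: 10.95
tcp_pos: [567.2, 184.5, 156.4]
ee_rot: [[0.429, 0.903, 0.001], [0.903, -0.429, 0.002], [0.003, 0.0, -1.0]]
ft_force: [-1.6, 3.6, 6.0]
gripper_width: 14.8
grasp_force: 61.6
[ 0.5508004   0.29146602 -0.1092643 ]
```

```bash
python3 -m pendant '0 0 -0.002 0 0 0;0 0 -0.002 0 0 0;0 0 -0.002 0 0 0;0 0 -0.002 0 0 0;0 0 0 0 0 0;0 0 0 0 0 0'; python3 -c "
from workcell import r;print(r.get_obs()['moment'])"
```

```text
time: 11.55
tcp_pos: [566.7, 182.4, 163.5]
ee_rot: [[0.43, 0.903, -0.001], [0.903, -0.43, -0.001], [-0.001, -0.0, -1.0]]
ft_force: [0.3, 2.1, -2.2]
gripper_width: 14.9
grasp_force: 60.4
[ 0.34296173  0.04308745 -0.02245067]
```

Free: the tool carries about 2 N. I'll lift straight up.

```bash
python3 -m pendant '0 0 -0.005 0 0 0;0 0 -0.01 0 0 0;0 0 -0.01 0 0 0;0 0 -0.01 0 0 0;0 0 -0.02 0 0 0;0 0 -0.02 0 0 0;0 0 -0.02 0 0 0;0 0 -0.02 0 0 0;0 0 0 0 0 0;0 0 0 0 0 0'
python3 - <<'E'
from h import *
o,p,d,W,pos,P=wrist("w3");p,_=r.camera("side");cv2.imwrite("pics/side3.png",p[:,:,::-1])
D=np.array([550,-224,0])-o["tcp_pos"];print((o["ee_rot"].T@D).round(1))
# tray from wrist too
E
```

```text
time: 12.55
tcp_pos: [566.8, 182.6, 279.0]
ee_rot: [[0.429, 0.903, 0.001], [0.903, -0.429, -0.0], [0.0, 0.001, -1.0]]
ft_force: [-0.5, -0.1, -2.2]
gripper_width: 15.0
grasp_force: 60.5
[-374.5  159.2  279.1]
```

View pics/side3.png

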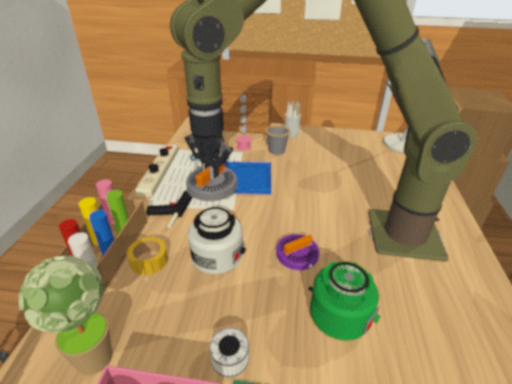

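The cover is off and held level at (212,183), with the filter left in the extractor at (215,237). Next, over to the tray.

```bash
python3 -m pendant '-0.012 0.005 0 0 0 0;-0.025 0.011 0 0 0 0;-0.03 0.013 0 0 0 0;-0.03 0.013 0 0 0 0;-0.03 0.013 0 0 0 0;-0.03 0.013 0 0 0 0;-0.03 0.013 0 0 0 0;-0.03 0.013 0 0 0 0;-0.03 0.013 0 0 0 0;-0.03 0.013 0 0 0 0'
python3 -m pendant '-0.03 0.012 0 0 0 0;-0.03 0.012 0 0 0 0;-0.025 0.01 0 0 0 0;-0.0125 0.005 0 0 0 0;0 0 0.04 0 0 0;0 0 0.04 0 0 0;0 0 0.04 0 0 0;0 0 0.03 0 0 0;0 0 0 0 0 0;0 0 0 0 0 0'
python3 - <<'E'
from h import *
o,p,d,W,pos,P=wrist("w4")
h=cv2.cvtColor(p,cv2.COLOR_RGB2HSV).astype(int)
b=(h[...,0]>100)&(h[...,0]<125)&(h[...,1]>150)&(d>0)&(abs(P[...,0]-550)<130)&(abs(P[...,1]+224)<130)
Q=P[b];print(len(Q),np.percentile(Q[:,2],[2,50,98]),cv2.minAreaRect(Q[:,:2].astype(np.float32)),o["tcp_pos"])
E
```

```text
time: 13.65
tcp_pos: [555.1, -121.4, 278.0]
ee_rot: [[0.43, 0.903, -0.002], [0.903, -0.43, -0.001], [-0.001, -0.001, -1.0]]
ft_force: [-0.1, 0.8, -1.8]
gripper_width: 14.6
grasp_force: 60.5
time: 14.65
tcp_pos: [549.8, -223.1, 129.0]
ee_rot: [[0.429, 0.903, -0.0], [0.903, -0.429, 0.001], [0.0, -0.001, -1.0]]
ft_force: [0.2, 0.3, -0.9]
gripper_width: 14.8
grasp_force: 60.2
15241 [ 3.2911128   4.91339986 25.19272515] ((546.967041015625, -225.39212036132812), (187.30372619628906, 187.94366455078125), 6.804871559143066) [ 549.81786459 -223.09002455  129.00994499]
```

View pics/w4.png

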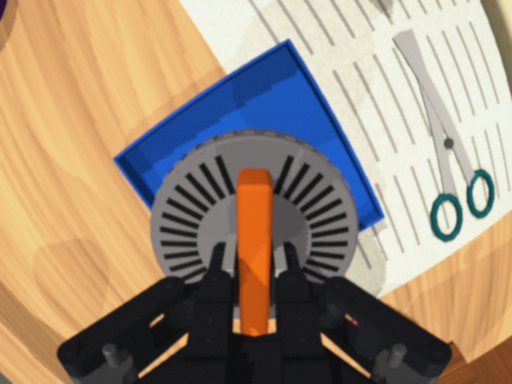

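The cover hangs level over the tray: the tray corners are at (288,42), (118,160) and (380,215), and the bar is at (254,250). Lowering it now.

```bash
python3 -m pendant '0 0 0.02 0 0 0;0 0 0.025 0 0 0;0 0 0.02 0 0 0;0 0 0.015 0 0 0;0 0 0.007 0 0 0;0 0 0.003 0 0 0;0 0 0 0 0 0;0 0 0 0 0 0'
python3 -m pendant '0 0 0.001 0 0 0;0 0 0.001 0 0 0;0 0 0.001 0 0 0;0 0 0 0 0 0;0 0 0 0 0 0'
```

```text
time: 15.5
tcp_pos: [550.4, -223.8, 39.7]
ee_rot: [[0.429, 0.903, 0.002], [0.903, -0.429, -0.0], [0.0, 0.002, -1.0]]
ft_force: [-0.3, 0.4, -0.5]
gripper_width: 15.1
grasp_force: 60.4
time: 16.0
tcp_pos: [549.7, -223.6, 35.8]
ee_rot: [[0.429, 0.903, -0.0], [0.903, -0.429, -0.0], [-0.0, -0.0, -1.0]]
ft_force: [-0.2, -1.2, -1.5]
gripper_width: 14.9
grasp_force: 60.4
```

```bash
python3 -m pendant '0 0 0.001 0 0 0;0 0 0.001 0 0 0;0 0 0 0 0 0;0 0 0 0 0 0'
python3 -m pendant '0 0 0.0005 0 0 0;0 0 0.0005 0 0 0;0 0 0 0 0 0;0 0 0 0 0 0'
```

```text
time: 16.4
tcp_pos: [549.7, -223.6, 33.7]
ee_rot: [[0.429, 0.903, -0.0], [0.903, -0.429, -0.0], [-0.0, -0.0, -1.0]]
ft_force: [0.4, -0.2, -1.5]
gripper_width: 15.0
grasp_force: 60.5
time: 16.8
tcp_pos: [549.8, -223.6, 33.5]
ee_rot: [[0.429, 0.903, 0.0], [0.903, -0.429, -0.0], [-0.0, 0.0, -1.0]]
ft_force: [-2.1, -0.5, 5.7]
gripper_width: 14.9
grasp_force: 61.4
```

Contact. Release, then rise.

```bash
python3 -m pendant '0 0 0 0 0 0;0 0 0 0 0 0;0 0 0 0 0 0;0 0 0 0 0 0;0 0 0 0 0 0;0 0 0 0 0 0;0 0 0 0 0 0;0 0 0 0 0 0' 1
python3 -m pendant '0 0 -0.01 0 0 0;0 0 -0.02 0 0 0;0 0 -0.03 0 0 0;0 0 -0.03 0 0 0;0 0 -0.03 0 0 0;0 0 -0.03 0 0 0;0 0 -0.03 0 0 0;0 0 0 0 0 0;0 0 0 0 0 0'
python3 - <<'E'
from h import *
o,p,d,W,pos,P=wrist("w5")
h=cv2.cvtColor(p,cv2.COLOR_RGB2HSV).astype(int)
g=(h[...,1]<90)&(d>0)&(np.hypot(P[...,0]-550,P[...,1]+224)<60)&(P[...,2]>15)&(P[...,2]<45)
Q=P[g];A=np.c_[Q[:,:2]-[550,-224],np.ones(len(Q))];print(len(Q),np.median(Q[:,2]),np.linalg.lstsq(A,Q[:,2],rcond=None)[0])
a,_=r.camera("scene");cv2.imwrite("pics/fin.png",np.hstack([cv2.resize(p,(400,300)),cv2.resize(a,(400,300))])[:,:,::-1])
E
```

```text
time: 17.6
tcp_pos: [549.7, -223.6, 32.8]
ee_rot: [[0.429, 0.903, 0.0], [0.903, -0.429, -0.0], [-0.0, 0.0, -1.0]]
ft_force: [0.4, 0.2, -0.2]
gripper_width: 85.5
grasp_force: 0.0
time: 18.5
tcp_pos: [549.8, -223.7, 213.8]
ee_rot: [[0.429, 0.903, 0.002], [0.903, -0.429, -0.001], [-0.0, 0.002, -1.0]]
ft_force: [-0.7, 0.3, 0.1]
gripper_width: 85.3
grasp_force: 0.0
6869 29.82847484930926 [-1.27915302e-03 -1.74836702e-03  2.98373918e+01]
```

View pics/fin.png

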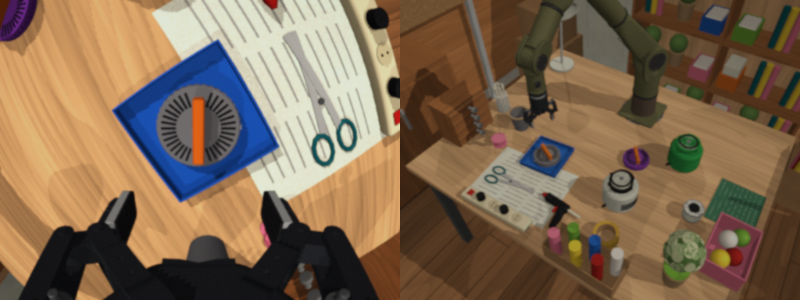

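The cover lies flat and centred in the tray, with its top face at 29.8 mm (expected 29) and the bar up at (197,130). The extractor and the other objects look unmoved.

```bash
python3 -c "
from workcell import r;print(r.hand_in())"
```

```text
the job is handed in; nothing more can be done
None
```

The cover is off the extractor and lies flat in the blue tray with its grip bar up, released and handed in at about 18.6 s; the filter and everything else look to be where they were.

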